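Clear the parcel scale and switch it on

ROBOT

A 6-joint arm with a two-finger parallel gripper is mounted at the origin on the work surface. World frame = base frame: x ahead of the robot, y to its left, z up, the work surface at z = 0. Lengths are in m, angles in rad, forces in N, time in s.
With the tool pointing down it reaches from about 0.225 to 0.725 m from the base axis. Payload 3.1 kg.
Tool frame: the origin (TCP) lies on the centre line of the jaws, within the pads' length; the fingertips stand 19 mm ahead of it and the grasp point (between the pads) is the TCP; z points along the fingers, y is the line along which they close (so a half turn about z gives the same grasp; the last joint's range is limited). The gripper opens to 85 mm and grips with 20 to 120 N. Pads are 22 mm wide; open, the fingers measure 114 mm over their backs; the gripper's body (76 mm by 85 mm) begins 54 mm behind the grasp point. The pads swing forward as they close: fully open they stand 13 mm farther back than shut.
Start: joints at [1.171, 0.048, 0.099, 1.622, 0, 1.443], TCP at [0.141, 0.506, 0.25] pointing down, gripper open.
Joint ranges: [-2.91, 2.91], [-0.99, 1.94], [-1.21, 1.42], [-2.12, 2.29], [-1.49, 1.47], [-3.14, 3.14]. Speed limits (rad/s): [2.79, 2.79, 3.14, 3.14, 3.14, 3.14].

INTERFACE

Orientations are given as a 3x3 rotation matrix whose columns are the frame's x, y, z axes.
In Python, from plant import monitor, imaging, manip gives the robot as it stands. The module is installed in compiled form; this text tells all that it offers.
- The arm moves only by the tool step_arm, never from a script. Its arguments are lists of equal length, an entry for each row: "xyz": the shift along the world's x, y, z in mm, a list of three; "yaw": the turn about the world's z in units of 6 degrees (1.0 is 6 degrees); "gripper": the opening, from -1 (shut) to 1 (fully open). In form: {"xyz": [[x, y, z], ...], "yaw": [yaw, ...], "gripper": [gripper, ...]}. A call has 1 to 10 rows; each row is the pose to reach, as a shift and turn from the pose commanded when the call began; what a row does not reach only later rows make up. A row lasts 1/8 s, in which the tool goes at most 62.5 mm and 10.7 degrees, less where a joint would pass 70% of its speed; a pose out of reach is approached as far as the arm can. A call with a gripper value outside its range is refused whole. The fingers move at their own pace and stop on an object; "force" is the grip in N (left out, the last holds). Time passes only in rows, so rows that repeat a pose let the fingers close. It gives the time, the measured TCP pose, the force, the opening and the grip force at its end, in the units of the state.
- monitor.state(): the state, without advancing time (a new reading comes with each control period).
- imaging.capture(name): name is "scene" or "side" or "wrist"; returns a dict with "frame" (400x640x3 uint8, red, green, blue), "range_z" (400x640 float32, m along the optical axis (not along the pixel's ray), 0 where there is no reading), "fov_y" (degrees; the focal length in pixels is half the picture's height over the tangent of half this angle, whatever the lens; pixels are square), "cx", "cy" (the principal point, pixels), "k1" (the pictures are not rectified: a ray, as slopes to the right and down, at radius r is drawn at 1 + k1 r^2 times it, then the intrinsics apply), "T" (4x4, takes a point from camera to world coordinates); the wrist camera has in their place "mount" (4x4, takes a point from camera to tool coordinates, whose origin is the TCP and whose axes are the flange's). Camera axes: x right, y up, looking along -z (the intrinsics and any distortion apply to the point x, -y, -z); pixel columns grow to the right and rows downward; lengths in m; the calibration is good to about 2 mm. A picture is of the moment at which its call begins: read the wrist's pose just before it.
- manip.finish_job(): hands the job in; it is judged then, once.
The state is a dict: "t": time; "joint_positions": joint angles; "joint_vel": joint speeds; "joint_efforts": joint torques, N m; "ee_pos": TCP position; "orientation": TCP orientation; "ft_force": force on the tool from outside, world axes, zero at the start; "moment": the same for the moment, N m; "opening": finger opening in m; "finger_force": force on a finger pad.
Only numpy, scipy, OpenCV 4.12 (cv2) and the standard library are available. Lean on these libraries where they do the work, as an engineer would, in place of code of your own. Each camera call takes 0.05 s, during which the arm holds its last target. There are 200 camera calls.

TASK

Clear the two packing scraps, a wooden offcut and a cardboard tube end, off the scale's pan into the deep waste bin (not the shallow tray). Only when both are in the bin, switch the scale on at its rocker switch, so that it zeroes empty. Do not knock the display bar that hangs over the pan, and leave the other things on the counter and scale where they are.

Things in the scene. Friction and masses are not known exactly. Their poses are not given: they have to be found in the camera images.
- scale: Fixed parcel scale, yaw within 0.12 rad. Origin: centre of its underside on the counter; x away from the robot, y left, z up. Black base 340 x 260 mm (x, y), 36 mm high. Steel pan 256 x 256 mm centred at x = +43 mm, flat top 55 mm above the counter. The ledge before the pan (x -170 to -85 mm, 36 mm high) carries the rocker switch (x -130, y +65 mm) and a clip.
- bridge: Display bar over the pan, fixed to the scale; origin and axes are scale's. Black bar from x = +10 to +70, y = -120 to +120, z = 210 to 228 mm (155 mm free over the pan); a 150 mm wide display on it up to z = 254 mm. Two 16 mm posts behind it at x = +160, y = +-90 mm; open to the robot. More than 10 N on it counts as knocked.
- bar_edge (a point): Middle of the lower front edge of the display bar, 210 mm above the counter. Both scraps lie 15 to 35 mm behind this edge (scale's x), under the bar, so an upright gripper does not fit over them: tilt the tool about 45 degrees, fingers pointing down and away from the robot, and draw out the way it came in.
- offcut: Loose wooden scrap lying on the pan, 60 mm long (its x), 28 mm wide (y), 30 mm high, 30 g. Origin: centre of its underside. Full 28 mm width from x = -30 to +14 mm; from there to x = +30 mm only the half y = -14 to 0 mm is left. Its x points within 0.3 rad of the scale's x. It and the tube end lie 100 to 130 mm apart in the scale's y, either one on the left.
- core: Loose brown cardboard tube end standing on the pan, outer diameter 44 mm, inner 34 mm, 34 mm high, 25 g. Origin: centre of its lower rim; z along the tube.
- bin: Fixed grey waste bin, open on top: 150 x 150 mm outside, 4 mm walls, 120 mm high. Origin: centre of its underside on the counter. Stands to the left or right of the scale; the shallow tray stands on the other side.
- tray: Bystander: fixed grey mail tray, 150 x 150 mm and only 35 mm high. Origin: centre of its underside. Not for scraps.
- rocker (a joint): Rocker switch on the scale's ledge, grey, 60 mm long (scale's x) and 30 mm wide, V-shaped. 0 rad = off: the near wing (towards the robot) stands up 0.4 rad. 0.4 rad = on (end stop): the near wing lies level. It stays where it is left. Pressing the near wing's end down about 10 mm with 2 to 4 N switches it on.
- rocker_press (a point): Point on the top of the rocker's near wing, 24 mm from its pivot: press here straight down. It moves with the rocker: about 56 mm above the counter when off, about 46 mm when on (pivot 46 mm above the counter).
- clip_a: Bystander: loose orange parcel clip 60 x 24 x 19 mm lying on the scale's ledge, right of the rocker. Origin: centre of its underside.
- clip_b: Bystander: loose orange parcel clip 60 x 24 x 19 mm on the counter left of the scale's far half. Origin: centre of its underside.
- wedge: Bystander: loose aluminium stepped measuring wedge 120 x 40 x 48 mm. Origin: centre of its underside.
- pen_holder: Bystander: loose frosted pen holder 70 x 70 x 90 mm, pens up to 145 mm. Origin: centre of its underside.
- stamp: Bystander: loose wooden hand stamp, 40 mm across, 66 mm high, upright. Origin: centre of its underside.

How it is judged:
On the way, in this order (a step that is already met when the one before it is completed fails the run):
1. both scraps lie in the waste bin (x of offcut in the frame of bin between -0.072 and 0.072 m and y of offcut in the frame of bin between -0.072 and 0.072 m and z of offcut in the frame of bin between 0 and 0.1 m and x of core in the frame of bin between -0.072 and 0.072 m and y of core in the frame of bin between -0.072 and 0.072 m and z of core in the frame of bin between 0 and 0.1 m), for 0.2 s.
2. after that, the rocker switch is pressed to on (value of joint rocker above 0.33 rad), for 0.2 s.
At the end, for the whole second after the job is handed in: Both scraps lie at rest inside the waste bin (origins within 72 mm of its middle in its x and y and less than 100 mm above its underside) and the rocker switch is on (over 0.33 of 0.4 rad) (all of step 1 and linear speed of each of offcut, core below 0.02 m/s and value of joint rocker above 0.33 rad); the robot touches nothing.
It fails at once if the display bar is knocked (more than 10 N on it) (contact force between anything else and bridge above 10 N).
It fails at once if a bystander (clip, wedge, pen holder or stamp) is moved more than 30 mm (distance of any of clip_a, clip_b, wedge, pen_holder, stamp from where it was at the start of the episode above 0.03 m).
It also fails if it takes over 54 s, if anything falls off the work surface, if the arm or the gripper's body presses on something with over 40 N, if the wrist force passes 120 N, or if a joint passes its speed limit or range.

## Working session

There is one attempt and no reset: what is moved stays moved. The work goes in short steps, Python scripts to look and compute and a tool call to move; the robot and the scene stay as the last step left them, time stands still between calls to the robot, and variables do not carry over. Pictures are saved under pics/ and viewed, at most 10 in all, crops included, and the job is handed in when it is done.

Besides the shell and the picture viewer there is one more tool, called after "Emit:" in YAML: its name, and indented under it one key for each argument. step_arm: Moves the arm, as the interface text tells. Its arguments: {"type":"object","properties":{"xyz":{"type":"array"},"yaw":{"type":"array"},"gripper":{"type":"array"},"force":{"type":"number"}},"required":["xyz","yaw","gripper"]}

```bash
mkdir -p pics; cat > h.py <<'E'
import numpy as np, cv2
from plant import monitor, imaging, manip
def K(c):
    f=200/np.tan(np.radians(c["fov_y"])/2); return f
def rays(c,px):
    f=K(c); px=np.atleast_2d(np.float64(px))
    d=np.c_[(px[:,0]-c["cx"])/f,(px[:,1]-c["cy"])/f]; u=d.copy()
    for _ in range(20): u=d/(1+c["k1"]*(u**2).sum(1,keepdims=True))
    return np.c_[u[:,0],-u[:,1],-np.ones(len(u))]
def pose(c,s=None):
    if "T" in c: return c["T"]
    T=np.eye(4);T[:3,:3]=s["orientation"];T[:3,3]=s["ee_pos"];return T@c["mount"]
def onplane(c,px,z,s=None):
    T=pose(c,s); d=rays(c,px)@T[:3,:3].T; o=T[:3,3]; return o+d*((z-o[2])/d[:,2])[:,None]
def cloud(c,s=None):
    v,u=np.mgrid[:400,:640]; T=pose(c,s)
    P=rays(c,np.c_[u.ravel(),v.ravel()])*c["range_z"].reshape(-1,1)
    P=P@T[:3,:3].T+T[:3,3]; P[c["range_z"].ravel()==0]=np.nan
    return P.reshape(400,640,3)
def proj(c,P,s=None):
    T=np.linalg.inv(pose(c,s)); q=np.atleast_2d(P)@T[:3,:3].T+T[:3,3]
    a=np.c_[q[:,0]/-q[:,2],-q[:,1]/-q[:,2]]; a=a*(1+c["k1"]*(a**2).sum(1,keepdims=True))
    return a*K(c)+[c["cx"],c["cy"]]
def save(n,im): cv2.imwrite("pics/"+n+".png",im[...,::-1])
E
python3 - <<'E'
from h import *
import pickle
s=monitor.state(); print({k:np.round(v,3).tolist() for k,v in s.items()})
for n in("scene","side"):
    c=imaging.capture(n); save(n,c["frame"]); pickle.dump(c,open(n+".pkl","wb"))
    print(n,{k:np.round(v,3).tolist() for k,v in c.items() if k not in("frame","range_z")})
E
```

```text
{'t': 0.0, 'joint_positions': [1.171, 0.049, 0.098, 1.622, -0.0, 1.443], 'joint_vel': [-0.0, -0.001, 0.0, -0.001, -0.0, -0.001], 'joint_efforts': [0.001, -33.877, 32.002, 0.02, -0.0, -0.0], 'ee_pos': [0.141, 0.505, 0.249], 'orientation': [[-0.963, 0.269, -0.001], [0.269, 0.963, -0.002], [0.0, -0.002, -1.0]], 'ft_force': [0.05, -0.21, -0.39], 'moment': [0.017, -0.0, -0.037], 'finger_force': 0.0, 'opening': 0.086}
scene {'fov_y': 52.515, 'cx': 316.459, 'cy': 195.462, 'k1': -0.008, 'T': [[-0.107, -0.77, 0.629, 1.154], [0.994, -0.079, 0.073, 0.071], [-0.007, 0.634, 0.774, 0.885], [0.0, 0.0, 0.0, 1.0]]}
side {'fov_y': 55.728, 'cx': 321.422, 'cy': 193.448, 'k1': -0.032, 'T': [[0.985, 0.106, -0.136, 0.455], [-0.172, 0.648, -0.742, -0.688], [0.01, 0.754, 0.657, 0.72], [0.0, 0.0, 0.0, 1.0]]}
```

View pics/scene.png

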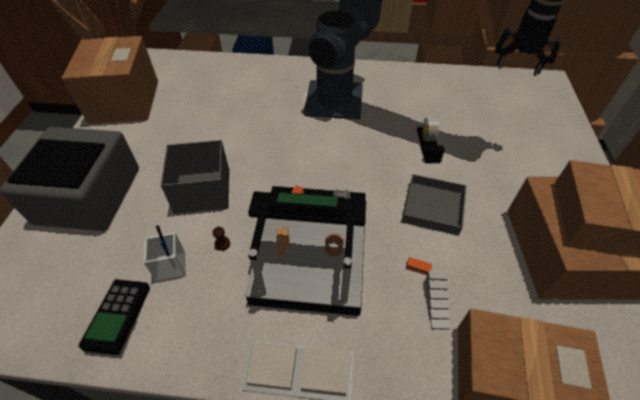

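View pics/side.png

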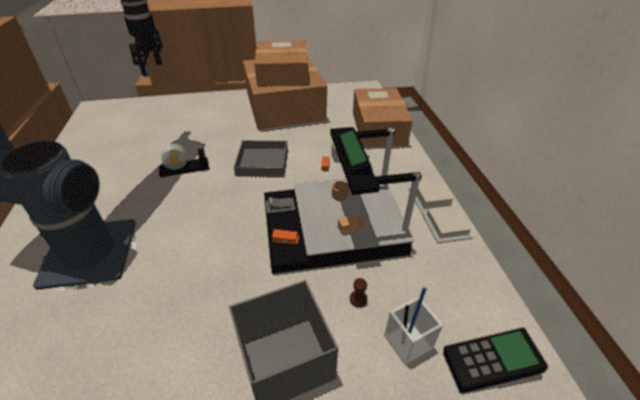

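Scene view (robot at top, world +y to the right): bin at (197,177), tray (435,203), bar (307,203), offcut (283,240), core (334,244). Side view: rocker (281,203), clip_a (285,237), core (340,190), offcut (348,225), bin (283,340), stamp (360,292). Now measure.

```bash
cat > m.py <<'E'
from h import *
import pickle
C={n:pickle.load(open(n+".pkl","rb")) for n in("scene","side")}
Q={n:cloud(c) for n,c in C.items()}
def rep(l,p): print(l,len(p),"med",np.round(np.nanmedian(p,0),4),"min",np.round(np.nanpercentile(p,2,axis=0),4),"max",np.round(np.nanpercentile(p,98,axis=0),4))
A=np.concatenate([q.reshape(-1,3) for q in Q.values()])
col=np.concatenate([c["frame"].reshape(-1,3) for c in C.values()]).astype(int)
ok=~np.isnan(A[:,0])
for n in Q:
    q=Q[n].reshape(-1,3); f=C[n]["frame"].reshape(-1,3).astype(int)
    print(n)
    roi=(abs(q[:,1])<.2)&(q[:,0]>.3)&(q[:,0]<.8)
    hsv=cv2.cvtColor(C[n]["frame"],cv2.COLOR_RGB2HSV).reshape(-1,3).astype(int)
    for zn,lo,hi in(("bar",.205,.26),("pan",.05,.06),("ledge",.03,.042),("obj",.065,.12)):
        m=roi&(q[:,2]>lo)&(q[:,2]<hi); rep(zn,q[m])
        if m.sum()>5:
            r=cv2.minAreaRect((q[m][:,:2]*1000).astype(np.float32)); print("   rect",np.round(r[0],1),np.round(r[1],1),round(r[2],1))
    m=roi&(hsv[:,1]>90)&(hsv[:,2]>60)&(q[:,2]>.03)&(q[:,2]<.12)
    lab=np.zeros((400,640),np.uint8);lab.flat[np.where(m)[0]]=1
    k,L,st,ce=cv2.connectedComponentsWithStats(lab)
    for i in range(1,k):
        if st[i,4]>12: rep("  comp %s"%np.round(ce[i]),Q[n][L==i])
    m=(q[:,2]>.11)&(q[:,2]<.13)&(q[:,1]<-.15)&(q[:,1]>-.45)&(q[:,0]<.65); rep("binrim",q[m])
    if m.sum()>5: r=cv2.minAreaRect((q[m][:,:2]*1000).astype(np.float32)); print("   rect",np.round(r[0],1),np.round(r[1],1),round(r[2],1))
E
python3 m.py
```

```text
scene
bar 3879 med [ 0.6704 -0.0061  0.2275] min [ 0.6253 -0.1203  0.2131] max [0.7743 0.1058 0.2518]
   rect [697.4  -7.4] [159.5 239.6] 0.3
pan 7279 med [ 0.6889 -0.0085  0.0541] min [ 0.5656 -0.1258  0.051 ] max [0.7771 0.116  0.0574]
   rect [615.   -7.8] [330.8 256.3] 0.0
ledge 833 med [ 0.4603 -0.0013  0.0349] min [ 0.4398 -0.1321  0.0307] max [0.7785 0.1219 0.0412]
   rect [608.1  -6.9] [259.  342.5] 90.0
obj 706 med [ 0.6516 -0.0584  0.0839] min [ 0.6141 -0.0995  0.0656] max [0.7762 0.0874 0.1154]
   rect [693.2  -7.6] [167.8 195.2] 0.1
  comp [298. 190.] 80 med [ 0.4621 -0.0606  0.0543] min [ 0.4444 -0.0794  0.0346] max [ 0.4748 -0.0473  0.0574]
  comp [282. 239.] 249 med [ 0.6428 -0.0706  0.0833] min [ 0.612  -0.086   0.0587] max [ 0.6709 -0.0572  0.0867]
  comp [334. 236.] 42 med [0.6236 0.05   0.087 ] min [0.6184 0.0313 0.0816] max [0.6368 0.0689 0.0906]
binrim 574 med [ 0.465  -0.3436  0.1169] min [ 0.3641 -0.4241  0.1103] max [ 0.536  -0.2552  0.1216]
   rect [ 449.4 -339.9] [156.1 152.6] 14.2
side
bar 2668 med [ 0.654 -0.064  0.227] min [ 0.6194 -0.1296  0.2118] max [0
[... 245 characters left out ...]
.4412 -0.1402  0.0311] max [0.7499 0.1101 0.041 ]
   rect [608.2 -10. ] [338.3 263.9] 0.2
obj 747 med [ 0.6456 -0.0728  0.0834] min [ 0.6116 -0.1072  0.0657] max [0.7736 0.0767 0.1159]
   rect [692.7 -13.2] [192.6 167.1] 90.0
  comp [340. 191.] 247 med [0.6382 0.0348 0.0767] min [0.6195 0.0254 0.0596] max [0.6561 0.0663 0.0891]
  comp [351. 224.] 368 med [ 0.6374 -0.0829  0.0816] min [ 0.6113 -0.0921  0.0582] max [ 0.6701 -0.0626  0.086 ]
  comp [285. 236.] 352 med [ 0.4817 -0.0708  0.0517] min [ 0.4517 -0.0857  0.0339] max [ 0.5123 -0.0305  0.0568]
binrim 1192 med [ 0.453  -0.3612  0.1183] min [ 0.3655 -0.4293  0.1105] max [ 0.536  -0.2581  0.1214]
   rect [ 450.  -342.1] [150.8 153.1] 13.3
```

Emit:
step_arm:
  xyz:
    - [28, -54, 20]
    - [56, -108, 40]
    - [84, -162, 60]
    - [112, -216, 60]
    - [140, -270, 60]
    - [168, -324, 60]
    - [196, -378, 60]
    - [224, -432, 60]
    - [252, -486, 60]
    - [280, -540, 60]
  yaw: [-1.4, -2.8, -4.2, -5.6, -7, -8.4, -9.8, -11.2, -12.4, -12.4]
  gripper: [1, 1, 1, 1, 1, 1, 1, 1, 1, 1]

```text
t: 1.35
ee_pos: [0.4213, -0.0362, 0.31]
orientation: [[0.001, 1.0, -0.0], [1.0, -0.001, 0.001], [0.001, -0.0, -1.0]]
ft_force: [1.1, 1.0, 0.2]
opening: 0.0852
finger_force: 0.0
```

```bash
python3 - <<'E'
from h import *
s=monitor.state(); print({k:np.round(v,3).tolist() for k,v in s.items() if k in("t","joint_positions","ee_pos","orientation","ft_force","opening")})
R=np.array(s["orientation"]);p=np.array(s["ee_pos"])
c=imaging.capture("side"); save("side2",c["frame"][:250,:450]); c2=imaging.capture("scene")
for cc in(c,c2):
    q=(cloud(cc).reshape(-1,3)-p)@R
    q=q[(np.abs(q[:,0])<.15)&(np.abs(q[:,1])<.15)]
    for z in np.arange(-.26,.04,.02):
        b=q[(q[:,2]>=z)&(q[:,2]<z+.02)]
        if len(b)>5: print("%.2f"%z,len(b),"x",np.round(np.percentile(b[:,0],[1,99]),3),"y",np.round(np.percentile(b[:,1],[1,99]),3))
E
```

```text
{'t': 1.35, 'joint_positions': [-0.245, -0.191, -0.006, 1.755, 0.0, 1.327], 'ee_pos': [0.421, -0.036, 0.31], 'orientation': [[0.001, 1.0, -0.0], [1.0, -0.001, 0.001], [0.001, -0.0, -1.0]], 'ft_force': [1.052, 1.05, 0.162], 'opening': 0.085}
-0.26 656 x [-0.039 -0.01 ] y [-0.034  0.034]
-0.24 613 x [-0.036 -0.008] y [-0.035  0.033]
-0.22 546 x [-0.038 -0.007] y [-0.033  0.034]
-0.20 526 x [-0.038 -0.004] y [-0.033  0.034]
-0.18 451 x [-0.036 -0.005] y [-0.032  0.033]
-0.16 570 x [-0.04   0.007] y [-0.035  0.035]
-0.14 482 x [-0.04  -0.009] y [-0.035  0.037]
-0.12 281 x [-0.039 -0.006] y [-0.037  0.037]
-0.10 825 x [-0.021  0.009] y [-0.066  0.067]
-0.08 553 x [-0.021  0.011] y [-0.071  0.07 ]
-0.06 487 x [-0.019  0.012] y [-0.073  0.072]
-0.04 157 x [-0.015  0.004] y [-0.064  0.062]
-0.02 125 x [-0.014  0.006] y [-0.056  0.056]
-0.00 18 x [-0.012  0.008] y [-0.053  0.048]
-0.26 105 x [-0.028  0.023] y [0.02  0.037]
-0.24 411 x [-0.035  0.028] y [0.002 0.037]
-0.22 396 x [-0.037  0.03 ] y [0.002 0.038]
-0.20 373 x [-0.038  0.03 ] y [0.002 0.038]
-0.18 319 x [-0.039  0.028] y [0.001 0.037]
-0.16 434 x [-0.041  0.032] y [-0.005  0.039]
-0.14 341 x [-0.04   0.032] y [0.    0.041]
-0.12 222 x [-0.039  0.031] y [0.01  0.041]
-0.10 271 x [-0.025  0.013] y [-0.006  0.073]
-0.08 192 x [-0.024  0.013] y [-0.015  0.075]
-0.06 139 x [-0.018  0.011] y [-0.028  0.077]
-0.04 31 x [-0.014  0.006] y [-0.05   0.074]
-0.02 94 x [-0.017  0.004] y [-0.043  0.06 ]
-0.00 18 x [-0.016  0.004] y [-0.043  0.055]
```

```bash
python3 - <<'E'
from h import *
import pickle
s=monitor.state()
R=np.array(s["orientation"]);p=np.array(s["ee_pos"])
for n in("side","scene"):
    cc=imaging.capture(n); q=(cloud(cc).reshape(-1,3)-p)@R
    q=q[(np.abs(q[:,0])<.05)&(np.abs(q[:,1])<.1)]
    print(n)
    for z in list(np.arange(-.18,-.085,.005))+list(np.arange(-.02,.02,.004)):
        w=.005 if z<-.05 else .004
        b=q[(q[:,2]>=z)&(q[:,2]<z+w)]
        if len(b)>3: print("%.3f"%z,len(b),"x",np.round(np.percentile(b[:,0],[1,99]),3),"y",np.round(np.percentile(b[:,1],[0,1,99,100]),3))
from scipy.optimize import least_squares
for n in("scene","side"):
    c=pickle.load(open(n+".pkl","rb")); q=cloud(c).reshape(-1,3)
    m=(q[:,2]>.084)&(q[:,2]<.095)&(q[:,1]>.01)&(q[:,1]<.09)&(q[:,0]>.6)&(q[:,0]<.68)
    b=q[m]; print(n,"rim",len(b),b.min(0).round(4),b.max(0).round(4))
    f=least_squares(lambda v:np.hypot(b[:,0]-v[0],b[:,1]-v[1])-.0195,[.638,.048],loss="soft_l1",f_scale=.002); print(f.x.round(4),np.abs(f.fun).mean())
    m=(q[:,2]>.205)&(q[:,2]<.235)&(q[:,0]>.6)&(q[:,0]<.7); b=q[m]
    for y in(-.08,-.03,.05): bb=b[abs(b[:,1]-y)<.015]; print("edge",y,np.percentile(bb[:,0],[0,1,3,10]).round(4))
E
```

```text
side
-0.180 124 x [-0.036 -0.009] y [-0.032 -0.031  0.032  0.033]
-0.175 122 x [-0.036 -0.009] y [-0.032 -0.031  0.032  0.032]
-0.170 138 x [-0.037 -0.   ] y [-0.034 -0.033  0.034  0.035]
-0.165 73 x [-0.035 -0.01 ] y [-0.034 -0.03   0.028  0.029]
-0.160 109 x [-0.034 -0.006] y [-0.03  -0.029  0.031  0.031]
-0.155 217 x [-0.039  0.008] y [-0.036 -0.036  0.035  0.036]
-0.150 127 x [-0.04  -0.009] y [-0.036 -0.035  0.035  0.036]
-0.145 119 x [-0.039 -0.   ] y [-0.036 -0.035  0.036  0.036]
-0.140 133 x [-0.04  -0.004] y [-0.036 -0.034  0.037  0.037]
-0.135 111 x [-0.039 -0.008] y [-0.037 -0.035  0.037  0.037]
-0.130 120 x [-0.039 -0.01 ] y [-0.038 -0.036  0.036  0.036]
-0.125 115 x [-0.039 -0.012] y [-0.037 -0.035  0.035  0.036]
-0.120 114 x [-0.04  -0.004] y [-0.036 -0.036  0.037  0.037]
-0.115 104 x [-0.039 -0.007] y [-0.037 -0.037  0.037  0.037]
-0.110 26 x [-0.036 -0.008] y [-0.036 -0.036  0.036  0.036]
-0.105 35 x [-0.013 -0.007] y [-0.037 -0.037  0.037  0.037]
-0.100 201 x [-0.014  0.01 ] y [-0.066 -0.066  0.066  0.067]
-0.095 217 x [-0.015  0.005] y [-0.066 -0.066  0.067  0.068]

[... 1718 characters left out ...]
.049 -0.048  0.055  0.055]
-0.008 15 x [-0.006  0.014] y [-0.046 -0.046  0.056  0.056]
-0.004 17 x [-0.007  0.014] y [-0.048 -0.048  0.053  0.054]
0.000 6 x [-0.006  0.013] y [-0.047 -0.042  0.048  0.048]
0.004 7 x [-0.004  0.011] y [-0.047 -0.042  0.048  0.048]
scene rim 116 [0.6183 0.029  0.0841] [0.6602 0.0715 0.0912]
[0.6386 0.0498] 0.0013403798320490775
edge -0.08 [0.6187 0.6201 0.6235 0.632 ]
edge -0.03 [0.6689 0.6701 0.6705 0.6715]
edge 0.05 [0.669  0.6695 0.6701 0.6716]
side rim 88 [0.6177 0.0245 0.0841] [0.6591 0.069  0.0899]
[0.6388 0.0464] 0.0015771954319066654
edge -0.08 [0.6188 0.6191 0.6193 0.6209]
edge -0.03 [0.619  0.6191 0.6192 0.6194]
edge 0.05 [0.6186 0.6187 0.6189 0.6191]
```

View pics/side2.png

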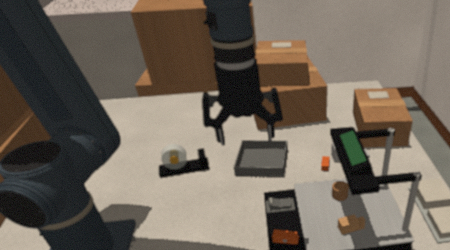

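Emit:
step_arm:
  xyz:
    - [57, -19, 0]
    - [112, -38, 0]
    - [112, -38, -50]
    - [112, -38, -100]
    - [112, -38, -150]
    - [112, -38, -195]
    - [112, -38, -210]
    - [112, -38, -210]
    - [112, -38, -210]
  yaw: [0, 0, 0, 0, 0, 0, 0, 0, 0]
  gripper: [1, 1, 1, 1, 1, 1, 1, 1, 1]

```text
t: 2.68
ee_pos: [0.5347, -0.0722, 0.1031]
orientation: [[-0.001, 1.0, 0.004], [1.0, 0.001, -0.001], [-0.001, 0.004, -1.0]]
ft_force: [0.6, -0.5, 1.0]
opening: 0.0854
finger_force: 0.0
```

```bash
python3 - <<'E'
from h import *
s=monitor.state()
p=np.array(s["ee_pos"]);print(p,s["ft_force"])
c=imaging.capture("side"); save("s3",cv2.resize(c["frame"][100:300,220:450],None,fx=3,fy=3,interpolation=cv2.INTER_CUBIC)[:600])
q=cloud(c).reshape(-1,3); R=np.array(s["orientation"]); t=(q-p)@R
t=t[(abs(t[:,0])<.03)&(abs(t[:,1])<.1)]
for a,b in((-.115,-.11),(-.11,-.105),(-.105,-.1),(-.02,0),(0,.004),(.004,.008),(.008,.014)):
    k=t[(t[:,2]>a)&(t[:,2]<b)]; 
    if len(k): print(a,len(k),np.percentile(k[:,1],[0,2,98,100]).round(4))
hs=cv2.cvtColor(c["frame"],cv2.COLOR_RGB2HSV).reshape(-1,3)
m=(q[:,2]>.08)&(q[:,2]<.09)&(hs[:,1]>90)&(q[:,0]>.6)&(q[:,0]<.68)&(q[:,1]<-.03)&(q[:,1]>-.11)
k=q[m]; print(len(k),k.min(0),k.max(0)); r=cv2.minAreaRect((k[:,:2]*1000).astype(np.float32)); print(r)
E
```

```text
[ 0.53465132 -0.07222662  0.10307202] [ 0.63949814 -0.49358642  0.9613048 ]
-0.115 32 [-0.0364 -0.0363  0.0857  0.0858]
-0.11 4 [-0.0365 -0.0364  0.0855  0.0855]
-0.105 13 [-0.037  -0.0369  0.0374  0.0379]
-0.02 80 [-0.0561 -0.0553  0.0551  0.0554]
0 10 [-0.0491 -0.0487  0.0472  0.0477]
201 [ 0.61056826 -0.0931429   0.08010831] [ 0.67053899 -0.0589047   0.08741426]
((639.8010864257812, -73.34680938720703), (58.35590362548828, 31.247901916503906), 10.538836479187012)
```

View pics/s3.png

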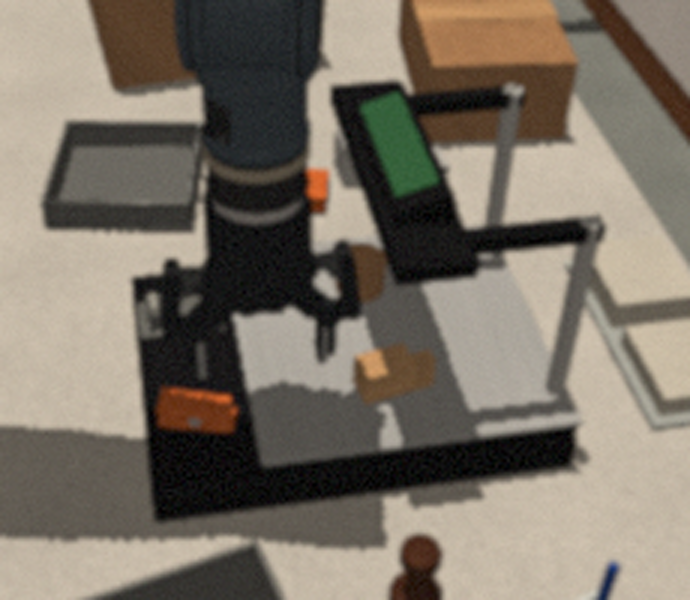

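The side view shows the hand in front of the bar (edge at crop x≈340-470), offcut at crop (385,375), turned about 10°. The knuckles pass under the bar at this height; advance above the offcut's near end.

Emit:
step_arm:
  xyz:
    - [0, -4, -6]
    - [15, -4, -6]
    - [28, -4, -6]
    - [36, -4, -6]
    - [40, -4, -6]
    - [42, -4, -6]
    - [42, -4, -8]
    - [42, -4, -9]
    - [42, -4, -10]
  yaw: [0, 0, 0, 0, 0, 0, 0, 0, 0]
  gripper: [1, 1, 1, 1, 1, 1, 1, 1, 1]

```text
t: 3.85
ee_pos: [0.5746, -0.0762, 0.0909]
orientation: [[-0.0, 1.0, -0.0], [1.0, 0.0, 0.0], [0.0, -0.0, -1.0]]
ft_force: [-3.6, -0.2, 5.3]
opening: 0.0857
finger_force: 2.8
```

Emit:
step_arm:
  xyz:
    - [0, 0, -1]
    - [0, 0, -2]
    - [0, 0, -2]
  yaw: [0, 0, 0]
  gripper: [1, 1, 1]

```text
t: 4.22
ee_pos: [0.5746, -0.0762, 0.0908]
orientation: [[-0.001, 1.0, 0.001], [1.0, 0.001, -0.0], [-0.0, 0.001, -1.0]]
ft_force: [-6.6, 0.8, 9.1]
opening: 0.0851
finger_force: 4.9
```

Emit:
step_arm:
  xyz:
    - [-3, 0, 1]
    - [-6, 0, 1]
    - [-10, 0, 1]
    - [-14, 0, 1]
    - [-18, 0, 1]
    - [-22, 0, 1]
  yaw: [0, 0, 0, 0, 0, 0]
  gripper: [1, 1, 1, 1, 1, 1]

```text
t: 4.97
ee_pos: [0.5545, -0.0776, 0.0918]
orientation: [[0.0, 1.0, 0.005], [1.0, -0.0, -0.003], [-0.003, 0.005, -1.0]]
ft_force: [-1.1, -1.9, 5.9]
opening: 0.0854
finger_force: 3.2
```

```bash
cat > off.py <<'E'
from h import *
import sys
c=imaging.capture("side")
if len(sys.argv)>1: save(sys.argv[1],cv2.resize(c["frame"][100:300,220:450],None,fx=3,fy=3,interpolation=cv2.INTER_CUBIC))
q=cloud(c).reshape(-1,3); hs=cv2.cvtColor(c["frame"],cv2.COLOR_RGB2HSV).reshape(-1,3)
for n,y0,y1 in(("off",-.11,-.03),("core",0,.1)):
    m=(q[:,2]>.062)&(q[:,2]<.14)&(hs[:,1]>90)&(hs[:,2]>50)&(q[:,0]>.52)&(q[:,0]<.70)&(q[:,1]<y1)&(q[:,1]>y0)
    k=q[m]
    if len(k)>3: print(n,len(k),np.percentile(k,2,axis=0).round(4),np.percentile(k,98,axis=0).round(4),cv2.minAreaRect((k[:,:2]*1000).astype(np.float32)))
E
python3 off.py
```

```text
off 347 [ 0.5973 -0.0928  0.0665] [ 0.654  -0.0635  0.1258] ((624.89794921875, -75.03530883789062), (60.772647857666016, 31.668087005615234), 12.347750663757324)
core 82 [0.623  0.0275 0.0626] [0.6594 0.0667 0.0886] ((641.7413940429688, 46.2182731628418), (43.383296966552734, 36.86207580566406), 78.6926040649414)
```

It drags along. Continue.

Emit:
step_arm:
  xyz:
    - [-4, 0, 0]
    - [-9, 0, 0]
    - [-14, 0, 0]
    - [-19, 0, 0]
    - [-24, 0, 0]
    - [-29, 0, 0]
    - [-34, 0, 0]
    - [-39, 0, 0]
    - [-39, 0, 0]
  yaw: [0, 0, 0, 0, 0, 0, 0, 0, 0]
  gripper: [1, 1, 1, 1, 1, 1, 1, 1, 1]

```text
t: 6.15
ee_pos: [0.5136, -0.0763, 0.0893]
orientation: [[-0.0, 1.0, 0.0], [1.0, 0.0, -0.0], [-0.0, 0.0, -1.0]]
ft_force: [-0.4, 0.4, -0.0]
opening: 0.0851
finger_force: 0.0
```

```bash
python3 off.py
```

```text
off 345 [ 0.6134 -0.0942  0.0629] [ 0.6708 -0.0669  0.0861] ((642.5300903320312, -80.19802856445312), (58.8634033203125, 29.388347625732422), 0.9526713490486145)
core 232 [0.6193 0.0253 0.0627] [0.6568 0.0653 0.0891] ((639.198486328125, 45.57788848876953), (41.38311004638672, 40.778289794921875), 58.62574005126953)
```

The block tipped up and fell back (x .613–.671, y −.080). Retry with contact farther back and a light press so it slides instead.

Emit:
step_arm:
  xyz:
    - [0, -4, 8]
    - [20, -4, 8]
    - [40, -4, 8]
    - [52, -4, 8]
    - [58, -4, 8]
    - [61, -4, 8]
    - [63, -4, 8]
    - [63, -4, 8]
    - [63, -4, 4]
  yaw: [0, 0, 0, 0, 0, 0, 0, 0, 0]
  gripper: [1, 1, 1, 1, 1, 1, 1, 1, 1]

```text
t: 7.32
ee_pos: [0.577, -0.0803, 0.0936]
orientation: [[-0.0, 1.0, 0.001], [1.0, 0.0, -0.0], [-0.0, 0.001, -1.0]]
ft_force: [0.2, -0.9, -0.4]
opening: 0.0854
finger_force: 0.0
```

Emit:
step_arm:
  xyz:
    - [0, 0, -0.5]
  yaw: [0]
  gripper: [1]

```text
t: 7.45
ee_pos: [0.5764, -0.0802, 0.0922]
orientation: [[-0.0, 1.0, -0.001], [1.0, 0.0, 0.0], [0.0, -0.001, -1.0]]
ft_force: [-0.1, -0.1, 0.5]
opening: 0.0855
finger_force: 0.0
```

Emit:
step_arm:
  xyz:
    - [1, 0, -0.5]
    - [1, 0, -0.5]
  yaw: [0, 0]
  gripper: [1, 1]

```text
t: 7.7
ee_pos: [0.578, -0.0803, 0.0923]
orientation: [[-0.0, 1.0, -0.0], [1.0, 0.0, -0.0], [-0.0, -0.0, -1.0]]
ft_force: [-0.7, 0.5, 0.1]
opening: 0.0853
finger_force: 0.0
```

Emit:
step_arm:
  xyz:
    - [0, 0, -0.4]
    - [0, 0, -0.4]
  yaw: [0, 0]
  gripper: [1, 1]

```text
t: 7.95
ee_pos: [0.578, -0.0803, 0.092]
orientation: [[-0.0, 1.0, 0.0], [1.0, 0.0, -0.0], [-0.0, 0.0, -1.0]]
ft_force: [0.2, -0.0, 0.7]
opening: 0.0853
finger_force: 0.0
```

Emit:
step_arm:
  xyz:
    - [0, 0, -0.5]
    - [0, 0, -0.5]
  yaw: [0, 0]
  gripper: [1, 1]

```text
t: 8.2
ee_pos: [0.5779, -0.0803, 0.0914]
orientation: [[-0.0, 1.0, -0.0], [1.0, 0.0, -0.0], [-0.0, -0.0, -1.0]]
ft_force: [0.7, 0.5, -0.2]
opening: 0.0852
finger_force: 0.0
```

Emit:
step_arm:
  xyz:
    - [0, 0, -0.5]
    - [0, 0, -0.5]
  yaw: [0, 0]
  gripper: [1, 1]

```text
t: 8.45
ee_pos: [0.578, -0.0803, 0.0909]
orientation: [[-0.0, 1.0, 0.0], [1.0, 0.0, -0.0], [-0.0, 0.0, -1.0]]
ft_force: [-0.0, 0.2, 0.5]
opening: 0.0854
finger_force: 0.0
```

Emit:
step_arm:
  xyz:
    - [0, 0, -0.4]
    - [0, 0, -0.4]
  yaw: [0, 0]
  gripper: [1, 1]

```text
t: 8.7
ee_pos: [0.578, -0.0803, 0.0909]
orientation: [[-0.0, 1.0, 0.0], [1.0, 0.0, -0.0], [-0.0, 0.0, -1.0]]
ft_force: [-0.2, 0.7, 2.5]
opening: 0.0852
finger_force: 1.1
```

Emit:
step_arm:
  xyz:
    - [0, 0, -0.4]
    - [0, 0, -0.4]
  yaw: [0, 0]
  gripper: [1, 1]

```text
t: 8.95
ee_pos: [0.578, -0.0803, 0.0908]
orientation: [[-0.0, 1.0, 0.0], [1.0, 0.0, -0.0], [-0.0, 0.0, -1.0]]
ft_force: [-2.6, -0.2, 4.9]
opening: 0.0851
finger_force: 2.7
```

Emit:
step_arm:
  xyz:
    - [-0.5, 0, 0.5]
    - [-1.5, 0, 0.5]
    - [-3, 0, 0.5]
    - [-5, 0, 0.5]
  yaw: [0, 0, 0, 0]
  gripper: [1, 1, 1, 1]

```text
t: 9.45
ee_pos: [0.5742, -0.0805, 0.0917]
orientation: [[-0.001, 1.0, 0.003], [1.0, 0.001, -0.001], [-0.001, 0.003, -1.0]]
ft_force: [1.2, 1.1, 5.5]
opening: 0.0856
finger_force: 2.8
```

```bash
python3 off.py
```

```text
off 322 [ 0.6118 -0.0946  0.0628] [ 0.6683 -0.0676  0.0918] ((640.5947875976562, -80.07942962646484), (60.598915100097656, 29.368349075317383), 0.0813334733247757)
core 34 [0.6455 0.0268 0.0646] [0.659  0.0621 0.0887] ((653.1289672851562, 43.025672912597656), (37.683937072753906, 12.283885955810547), 79.09961700439453)
```

```bash
python3 - <<'E'
from h import *
import pickle
for n,(u,v) in(("scene",(221,238)),("side",(360,292))):
    c=pickle.load(open(n+".pkl","rb")); q=cloud(c)
    w=q[v-14:v+14,u-12:u+12].reshape(-1,3); w=w[w[:,2]>.012]; print(n,"stamp",w.min(0).round(3),w.max(0).round(3),np.median(w,0).round(3))
    q=q.reshape(-1,3); m=(q[:,2]>.22)&(q[:,2]<.235)&(q[:,0]>.6)&(q[:,0]<.68); b=q[m]; print("bar y",np.percentile(b[:,1],[0,1,99,100]).round(4))
    m=(q[:,2]>.052)&(q[:,2]<.058)&(q[:,0]>.53)&(q[:,0]<.77)&(abs(q[:,1])<.2); print("pan y",np.percentile(q[m][:,1],[0,.5,99.5,100]).round(4))
    m=(q[:,2]>.015)&(q[:,2]<.2)&(q[:,0]>.53)&(q[:,0]<.8)&(q[:,1]<-.15)&(q[:,1]>-.32); b=q[m]; print("right objs",b.min(0),b.max(0))
E
```

```text
scene stamp [ 0.603 -0.254  0.012] [ 0.641 -0.218  0.068] [ 0.626 -0.233  0.052]
bar y [-0.1276 -0.1254  0.6556  0.6635]
pan y [-0.1351 -0.132   0.1191  0.1204]
right objs [ 0.60921505 -0.31996019  0.01505837] [ 0.72516283 -0.22202302  0.14300068]
side stamp [ 0.604 -0.258  0.012] [ 0.64  -0.223  0.066] [ 0.62  -0.245  0.052]
bar y [-0.132  -0.1304  0.5646  0.7447]
pan y [-0.14   -0.1383  0.1154  0.1194]
right objs [ 0.60712302 -0.31955161  0.01508931] [ 0.72231523 -0.22463078  0.09237846]
```

Top-dragging tips the block (pan friction high). New plan: reach beside it under the bar with the far finger and push it sideways (−y), nearly through its centre of mass, off the pan's right edge, then pick it up from the counter (stamp at (.622,−.238) leaves 80 mm).

Emit:
step_arm:
  xyz:
    - [-2, 0, 4]
    - [-2, 18, 4]
    - [-2, 36, 4]
    - [-2, 36, -10]
    - [0, 36, -25]
    - [3, 36, -25]
    - [4, 30, -25]
    - [4, 24, -25]
    - [4, 18, -25]
    - [4, 12, -25]
  yaw: [0, 0, 0, 0, 0, 0, 0, 0, 0, 0]
  gripper: [1, 1, 1, 1, 1, 1, 1, 1, 1, 1]

```text
t: 10.75
ee_pos: [0.5772, -0.069, 0.0661]
orientation: [[-0.0, 1.0, 0.001], [1.0, 0.0, -0.0], [-0.0, 0.001, -1.0]]
ft_force: [-0.3, -0.1, 0.5]
opening: 0.0851
finger_force: 0.1
```

```bash
python3 off.py s4
```

```text
off 328 [ 0.6162 -0.1096  0.064 ] [ 0.6761 -0.0789  0.086 ] ((645.4096069335938, -89.6146240234375), (60.61843490600586, 34.18729782104492), 11.543967247009277)
core 55 [0.643  0.0254 0.066 ] [0.6588 0.0613 0.0896] ((652.7369384765625, 42.12481689453125), (37.14315414428711, 13.1242036819458), 77.46603393554688)
```

View pics/s4.png

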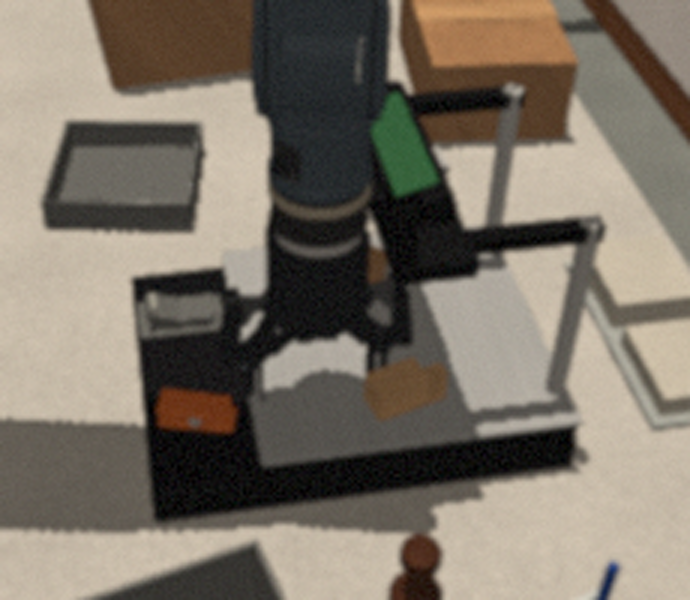

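The side view shows the finger beside the offcut (crop 405,385), which slid about 13 mm toward the pan's right edge. Continue pushing.

Emit:
step_arm:
  xyz:
    - [1, -5, 0]
    - [1, -10, 0]
    - [1, -15, 0]
    - [1, -20, 0]
    - [1, -25, 0]
    - [1, -25, 0]
  yaw: [0, 0, 0, 0, 0, 0]
  gripper: [1, 1, 1, 1, 1, 1]

```text
t: 11.55
ee_pos: [0.5779, -0.0937, 0.0656]
orientation: [[0.0, 1.0, -0.0], [1.0, -0.0, -0.0], [-0.0, -0.0, -1.0]]
ft_force: [-0.1, 0.6, 0.7]
opening: 0.0853
finger_force: 0.0
```

```bash
sed -i 's/("off",-.11,/("off",-.19,/' off.py; python3 off.py
```

```text
off 331 [ 0.6207 -0.1368  0.063 ] [ 0.6762 -0.0939  0.0861] ((646.9170532226562, -107.09974670410156), (59.419410705566406, 36.00271224975586), 40.72825241088867)
core 24 [0.651  0.0283 0.0634] [0.6596 0.0528 0.0896] ((656.2277221679688, 40.151309967041016), (26.748085021972656, 5.28584098815918), 77.15176391601562)
```

Emit:
step_arm:
  xyz:
    - [0, -4, 0]
    - [0, -8, 0]
    - [0, -8, 0]
  yaw: [0, 0, 0]
  gripper: [1, 1, 1]

```text
t: 11.98
ee_pos: [0.578, -0.1017, 0.0656]
orientation: [[-0.0, 1.0, 0.0], [1.0, 0.0, -0.0], [-0.0, 0.0, -1.0]]
ft_force: [-0.1, -0.8, 0.5]
opening: 0.0857
finger_force: 0.0
```

```bash
cat >> off.py <<'E'
    if n=="off" and len(k)>3:
        t=k[k[:,2]>.08]; h=cv2.convexHull((t[:,:2]*1000).astype(np.float32)); a=cv2.approxPolyDP(h,4,True).reshape(-1,2); print(a.round(0).tolist())
E
python3 off.py
```

```text
off 316 [ 0.6234 -0.1438  0.0635] [ 0.6746 -0.0982  0.0862] ((649.0355224609375, -113.62781524658203), (60.76332092285156, 31.011947631835938), 51.41428756713867)
[[677.0, -100.0], [674.0, -95.0], [646.0, -99.0], [622.0, -129.0], [642.0, -145.0]]
core 6 [0.6557 0.0398 0.0863] [0.6599 0.0515 0.0899] ((657.9602661132812, 45.58494186401367), (3.9382190704345703, 12.007359504699707), 5.620809078216553)
```

Offcut now sits at about 51° with its near end at the pan's right edge. Next: go round to the bar's right end and push it toward the robot from behind with the inner finger.

Emit:
step_arm:
  xyz:
    - [-22, 0, 2]
    - [-45, 0, 6]
    - [-45, -10, 60]
    - [-45, -40, 115]
    - [-45, -70, 170]
    - [-40, -90, 225]
    - [-20, -104, 235]
    - [20, -104, 235]
    - [60, -104, 235]
    - [105, -104, 235]
  yaw: [0, 0, 0, 1.7, 3.4, 5.1, 6.8, 8.5, 10.2, 11.9]
  gripper: [1, 1, 1, 1, 1, 1, 1, 1, 1, 1]

```text
t: 13.28
ee_pos: [0.6839, -0.2054, 0.3011]
orientation: [[-0.95, 0.313, 0.001], [0.313, 0.95, -0.0], [-0.001, -0.0, -1.0]]
ft_force: [1.0, 0.2, 0.7]
opening: 0.0852
finger_force: 0.0
```

Emit:
step_arm:
  xyz:
    - [2, 0, -10]
    - [5, 0, -30]
    - [5, 0, -80]
    - [5, 0, -140]
    - [5, 0, -195]
    - [5, 0, -230]
    - [5, 0, -230]
  yaw: [1.6, 3.1, 3.1, 3.1, 3.1, 3.1, 3.1]
  gripper: [1, 1, 1, 1, 1, 1, 1]

```text
t: 14.15
ee_pos: [0.6846, -0.2038, 0.0652]
orientation: [[-1.0, -0.001, -0.009], [-0.001, 1.0, 0.004], [0.009, 0.004, -1.0]]
ft_force: [-0.1, 0.2, 0.5]
opening: 0.0855
finger_force: 0.0
```

```bash
sed -i 's/q\[:,0\]>.52/q[:,0]>.5/' off.py; python3 off.py; python3 -c "
from h import *
print(monitor.state()['joint_positions'])"
```

```text
off 309 [ 0.6247 -0.1437  0.0633] [ 0.6746 -0.099   0.086 ] ((649.5841064453125, -114.96875762939453), (59.88455581665039, 28.367176055908203), 51.14512252807617)
[[677.0, -99.0], [669.0, -95.0], [646.0, -98.0], [623.0, -129.0], [644.0, -144.0]]
core 232 [0.6193 0.0253 0.0629] [0.6576 0.0653 0.089 ] ((640.1469116210938, 45.78130340576172), (43.22868347167969, 39.19514846801758), 78.41122436523438)
[-3.83216223e-01  5.87804338e-01  4.06997684e-01  1.39406076e+00
  1.57770860e-05 -3.83773074e-01]
```

Emit:
step_arm:
  xyz:
    - [6, 10, 0]
    - [8, 25, 0]
    - [8, 33, 0]
    - [8, 34, 0]
    - [4, 34, 0]
    - [-1, 34, 0]
    - [-6, 34, 0]
    - [-11, 34, 0]
    - [-16, 34, 0]
  yaw: [0, 0, 0, 0, 0, 0, 0, 0, 0]
  gripper: [1, 1, 1, 1, 1, 1, 1, 1, 1]

```text
t: 15.32
ee_pos: [0.6715, -0.1714, 0.0706]
orientation: [[-1.0, -0.0, -0.0], [-0.0, 1.0, -0.0], [0.0, -0.0, -1.0]]
ft_force: [0.1, -0.3, -0.4]
opening: 0.0856
finger_force: 0.0
```

```bash
python3 off.py
```

```text
off 266 [ 0.6234 -0.1442  0.0639] [ 0.6637 -0.1013  0.0871] ((647.4117431640625, -117.48826599121094), (53.43724060058594, 28.1901912689209), 49.09370422363281)
[[666.0, -98.0], [647.0, -97.0], [622.0, -131.0], [642.0, -146.0], [661.0, -123.0]]
core 230 [0.6194 0.0247 0.0625] [0.657  0.0661 0.0889] ((640.1144409179688, 45.722129821777344), (45.21527862548828, 39.081512451171875), 78.6664810180664)
```

Emit:
step_arm:
  xyz:
    - [-5, 0, -4]
    - [-10, 0, -4]
    - [-15, 0, -4]
    - [-20, 0, -4]
    - [-20, 0, -4]
  yaw: [0, 0, 0, 0, 0]
  gripper: [1, 1, 1, 1, 1]

```text
t: 16.0
ee_pos: [0.6516, -0.1713, 0.0667]
orientation: [[-1.0, -0.0, -0.0], [-0.0, 1.0, 0.0], [0.0, 0.0, -1.0]]
ft_force: [-0.2, 0.3, 0.8]
opening: 0.0856
finger_force: 0.0
```

```bash
python3 off.py
```

```text
off 262 [ 0.6048 -0.1401  0.0637] [ 0.6423 -0.0964  0.086 ] ((626.7382202148438, -116.11044311523438), (47.258392333984375, 27.948501586914062), 49.95217514038086)
[[644.0, -99.0], [628.0, -94.0], [603.0, -124.0], [622.0, -141.0], [641.0, -120.0]]
core 234 [0.6194 0.0247 0.0627] [0.6576 0.0658 0.089 ] ((637.9822387695312, 44.50551986694336), (41.607337951660156, 41.615238189697266), 38.10525894165039)
```

Translates cleanly. Continue 45 mm.

Emit:
step_arm:
  xyz:
    - [-7, 0, 0]
    - [-14, 0, 0]
    - [-21, 0, 0]
    - [-28, 0, 0]
    - [-35, 0, 0]
    - [-42, 0, 0]
    - [-48, 0, 0]
    - [-48, 0, 0]
  yaw: [0, 0, 0, 0, 0, 0, 0, 0]
  gripper: [1, 1, 1, 1, 1, 1, 1, 1]

```text
t: 17.05
ee_pos: [0.6035, -0.1712, 0.0666]
orientation: [[-1.0, -0.0, -0.0], [-0.0, 1.0, 0.0], [0.0, 0.0, -1.0]]
ft_force: [0.7, -0.9, -0.0]
opening: 0.0852
finger_force: 0.0
```

```bash
python3 off.py; python3 - <<'E'
from h import *
c=imaging.capture("scene"); q=cloud(c).reshape(-1,3); hs=cv2.cvtColor(c["frame"],cv2.COLOR_RGB2HSV).reshape(-1,3)
m=(q[:,2]>.08)&(q[:,2]<.09)&(hs[:,1]>90)&(q[:,0]>.5)&(q[:,0]<.7)&(q[:,1]<-.05)&(q[:,1]>-.19); k=q[m]
if len(k)>3: print("scene",len(k),cv2.minAreaRect((k[:,:2]*1000).astype(np.float32)))
E
```

```text
off 187 [ 0.5654 -0.127   0.0628] [ 0.5932 -0.0922  0.0864] ((579.2376708984375, -110.18778991699219), (37.889549255371094, 29.025114059448242), 88.27923583984375)
[[593.0, -129.0], [594.0, -111.0], [586.0, -92.0], [567.0, -95.0], [567.0, -120.0]]
scene 108 ((604.9996337890625, -99.83147430419922), (36.37850570678711, 29.49692153930664), 10.21727180480957)
```

Emit:
step_arm:
  xyz:
    - [-8, 0, 0]
    - [-16, 0, 0]
    - [-16, 0, 20]
    - [-16, 0, 80]
    - [-16, 0, 140]
    - [-40, 30, 180]
  yaw: [0, 0, 0, 0, 0, 0]
  gripper: [1, 1, 1, 1, 1, 1]

```text
t: 17.9
ee_pos: [0.5648, -0.1427, 0.2495]
orientation: [[-1.0, 0.002, 0.004], [0.002, 1.0, -0.002], [-0.004, -0.002, -1.0]]
ft_force: [1.1, 1.4, -0.0]
opening: 0.0854
finger_force: 0.0
```

```bash
python3 off.py s5; python3 - <<'E'
from h import *
c=imaging.capture("scene"); q=cloud(c).reshape(-1,3); hs=cv2.cvtColor(c["frame"],cv2.COLOR_RGB2HSV).reshape(-1,3)
m=(q[:,2]>.08)&(q[:,2]<.09)&(hs[:,1]>90)&(q[:,0]>.5)&(q[:,0]<.7)&(q[:,1]<-.05)&(q[:,1]>-.19); k=q[m]
if len(k)>3: print("scene",len(k),cv2.minAreaRect((k[:,:2]*1000).astype(np.float32)))
q=cloud(c)
w=q[224:252,205:235].reshape(-1,3); w=w[w[:,2]>.012]; print("stamp",w.min(0).round(3),w.max(0).round(3),np.median(w,0).round(3))
E
```

```text
off 354 [ 0.5634 -0.1173  0.0635] [ 0.6193 -0.0899  0.0862] ((592.329345703125, -102.70238494873047), (58.39945602416992, 30.466676712036133), 0.7882744073867798)
[[621.0, -114.0], [621.0, -103.0], [605.0, -90.0], [565.0, -90.0], [565.0, -117.0]]
core 94 [0.6323 0.0258 0.0634] [0.6583 0.0627 0.0896] ((648.5745239257812, 40.48729705810547), (41.43074417114258, 20.746334075927734), 63.187843322753906)
scene 116 ((604.6935424804688, -99.29826354980469), (27.936235427856445, 35.35697937011719), 88.5140151977539)
stamp [ 0.604 -0.254  0.012] [ 0.638 -0.218  0.067] [ 0.626 -0.233  0.051]
```

View pics/s5.png

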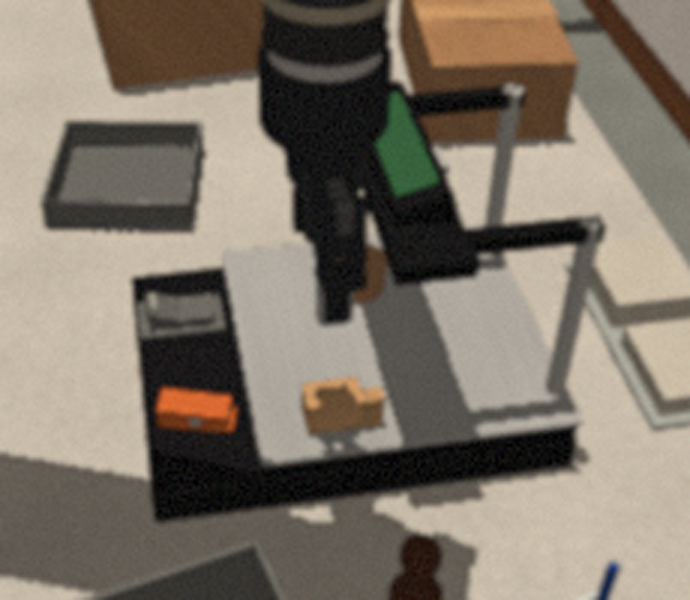

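Offcut is free of the bar at crop (345,405), aligned with x, stamp unmoved. Grasp it upright.

Emit:
step_arm:
  xyz:
    - [4, 20, -20]
    - [8, 42, -50]
    - [8, 42, -110]
    - [8, 42, -155]
    - [8, 42, -172]
    - [8, 42, -172]
    - [8, 42, -172]
    - [8, 42, -172]
    - [8, 42, -172]
    - [8, 42, -172]
  yaw: [0, 0, 0, 0, 0, 0, 0, 0, 0, 0]
  gripper: [1, 1, 1, 1, 1, 1, -1, -1, -1, -1]
  force: 30

```text
t: 19.25
ee_pos: [0.5731, -0.0997, 0.0763]
orientation: [[-1.0, -0.0, 0.003], [-0.0, 1.0, -0.001], [-0.003, -0.001, -1.0]]
ft_force: [-0.5, -1.0, 2.4]
opening: 0.0275
finger_force: 30.4
```

Emit:
step_arm:
  xyz:
    - [-15, 0, 10]
    - [-20, 0, 60]
    - [-25, -30, 110]
    - [-50, -80, 125]
    - [-75, -130, 125]
    - [-100, -180, 125]
    - [-123, -225, 125]
    - [-123, -241, 125]
    - [-123, -241, 85]
    - [-123, -241, 70]
  yaw: [0, 0, 0, 0, 0, 0, 0, 0, 0, 0]
  gripper: [-1, -1, -1, -1, -1, -1, -1, -1, -1, -1]

```text
t: 20.5
ee_pos: [0.4482, -0.3388, 0.1418]
orientation: [[-1.0, -0.001, -0.003], [-0.001, 1.0, 0.004], [0.003, 0.004, -1.0]]
ft_force: [-0.2, 0.5, -0.5]
opening: 0.0272
finger_force: 30.0
```

Emit:
step_arm:
  xyz:
    - [0, 0, 0]
    - [0, 0, 0]
    - [0, 0, 0]
    - [0, 0, 70]
    - [0, 0, 120]
  yaw: [0, 0, 0, 0, 0]
  gripper: [0, 0, 0.3, 0.3, 0.6]

```text
t: 21.12
ee_pos: [0.4485, -0.3396, 0.2657]
orientation: [[-1.0, -0.001, -0.001], [-0.001, 1.0, 0.001], [0.001, 0.001, -1.0]]
ft_force: [0.8, -0.7, 0.2]
opening: 0.0684
finger_force: 0.0
```

```bash
python3 - <<'E'
from h import *
for n in("side","scene"):
    c=imaging.capture(n); q=cloud(c).reshape(-1,3); hs=cv2.cvtColor(c["frame"],cv2.COLOR_RGB2HSV).reshape(-1,3)
    m=(hs[:,1]>90)&(hs[:,2]>50)&(q[:,0]>.36)&(q[:,0]<.54)&(q[:,1]<-.25)&(q[:,1]>-.43)&(q[:,2]<.1); k=q[m]
    print(n,len(k),np.median(k,0) if len(k) else "",k[:,2].max() if len(k) else "")
E
python3 off.py
```

```text
side 585 [ 0.4656493  -0.34667855  0.03286761] 0.03722518100055161
scene 0  
core 229 [0.6193 0.0252 0.0632] [0.6564 0.0658 0.0893] ((639.974853515625, 44.85236358642578), (42.671024322509766, 39.15892791748047), 78.55035400390625)
```

Offcut is in the bin. Now the core: approach from the front again, press the near rim's inner edge and hook inside as it tilts.

Emit:
step_arm:
  xyz:
    - [0, 50, 20]
    - [0, 100, 20]
    - [0, 150, 20]
    - [10, 205, 20]
    - [30, 255, 20]
    - [50, 305, 20]
    - [70, 350, 20]
    - [86, 387, 10]
    - [86, 387, -30]
    - [86, 387, -80]
  yaw: [-1.7, -3.4, -5.1, -6.8, -8.5, -10.2, -11.9, -13.6, -15, -15]
  gripper: [1, 1, 1, 1, 1, 1, 1, 1, 1, 1]

```text
t: 22.52
ee_pos: [0.5359, 0.0477, 0.1841]
orientation: [[-0.001, 1.0, 0.003], [1.0, 0.001, -0.0], [-0.0, 0.003, -1.0]]
ft_force: [0.1, -0.5, -0.4]
opening: 0.0854
finger_force: 0.0
```

Emit:
step_arm:
  xyz:
    - [0, 0, -45]
    - [0, 0, -85]
    - [8, 0, -87]
    - [22, 0, -87]
    - [34, 0, -87]
    - [41, 0, -87]
    - [43, 0, -87]
  yaw: [0, 0, 0, 0, 0, 0, 0]
  gripper: [1, 1, 1, 1, 1, 1, 1]

```text
t: 23.4
ee_pos: [0.579, 0.0467, 0.0985]
orientation: [[-0.0, 1.0, 0.001], [1.0, 0.0, -0.0], [-0.0, 0.001, -1.0]]
ft_force: [0.8, 0.3, -0.5]
opening: 0.0854
finger_force: 0.0
```

Press onto the rim, then draw back a few millimetres.

Emit:
step_arm:
  xyz:
    - [0, 1, -3]
    - [0, 1, -4.5]
    - [0, 1, -5.5]
  yaw: [0, 0, 0]
  gripper: [1, 1, 1]

```text
t: 23.78
ee_pos: [0.5784, 0.0478, 0.0945]
orientation: [[-0.001, 1.0, 0.002], [1.0, 0.001, -0.0], [-0.0, 0.002, -1.0]]
ft_force: [-3.6, -0.5, 10.2]
opening: 0.0856
finger_force: 5.1
```

Emit:
step_arm:
  xyz:
    - [-2, 0, 0]
    - [-5, 0, 0]
    - [-8, 0, -1]
    - [-10, 0, -2]
  yaw: [0, 0, 0, 0]
  gripper: [1, 1, 1, 1]

```text
t: 24.28
ee_pos: [0.5703, 0.0474, 0.0939]
orientation: [[-0.0, 1.0, 0.007], [1.0, 0.0, -0.001], [-0.001, 0.007, -1.0]]
ft_force: [-0.8, -0.0, 11.6]
opening: 0.0853
finger_force: 5.5
```

```bash
python3 off.py s6
```

```text
core 208 [0.6154 0.0248 0.0625] [0.6528 0.0657 0.0968] ((637.8033447265625, 43.65154266357422), (44.867332458496094, 36.807613372802734), 60.94089126586914)
```

View pics/s6.png

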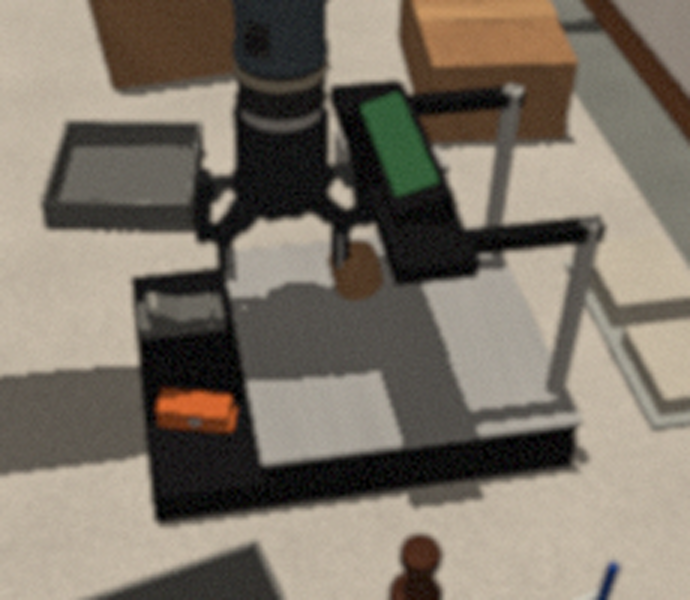

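The side view shows the tube (crop 357,270) tilted toward the robot with the finger on its near rim; contact is now past its pivot, so pressing on along the arc should topple it out in front of the bar.

Emit:
step_arm:
  xyz:
    - [-3, 0, -0.5]
    - [-6, 0, -1]
    - [-10, 0, -2.5]
    - [-14, 0, -4.5]
    - [-18, 0, -7]
    - [-21, 0, -10]
    - [-24, 0, -13]
  yaw: [0, 0, 0, 0, 0, 0, 0]
  gripper: [1, 1, 1, 1, 1, 1, 1]

```text
t: 25.2
ee_pos: [0.5448, 0.0478, 0.0785]
orientation: [[-0.001, 1.0, 0.003], [1.0, 0.001, 0.0], [0.0, 0.003, -1.0]]
ft_force: [-2.8, 0.5, 10.4]
opening: 0.0858
finger_force: 5.7
```

```bash
python3 off.py s7
```

```text
core 196 [0.5937 0.0238 0.0705] [0.6307 0.0519 0.1073] ((612.2261352539062, 38.184566497802734), (34.91035079956055, 38.46978759765625), 79.62994384765625)
```

View pics/s7.png

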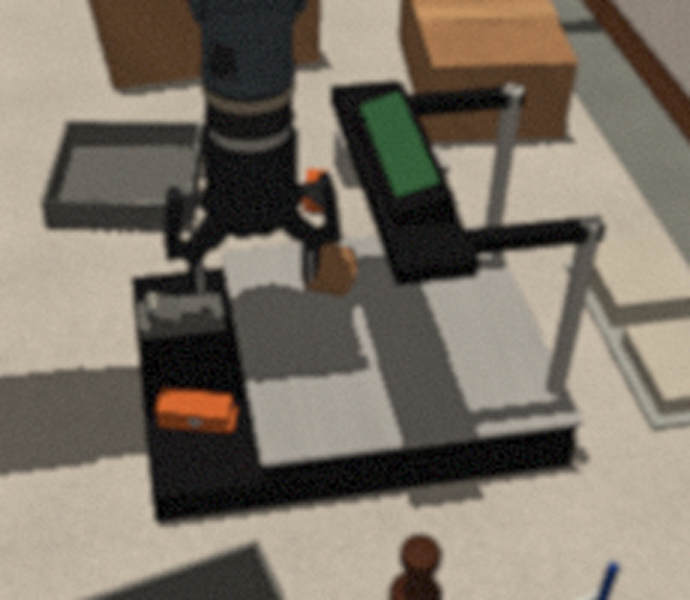

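Tube is nearly over (crop 330,270), clear of the bar. Finish the topple.

Emit:
step_arm:
  xyz:
    - [-3, 0, -2]
    - [-6, 0, -4]
    - [-9, 0, -4]
    - [-12, 0, 0]
    - [-20, 0, 30]
    - [-20, 0, 80]
    - [-40, 0, 120]
  yaw: [0, 0, 0, 0, 0, 0, 0]
  gripper: [1, 1, 1, 1, 1, 1, 1]

```text
t: 26.12
ee_pos: [0.5043, 0.0476, 0.1983]
orientation: [[-0.0, 1.0, 0.001], [1.0, 0.0, -0.0], [-0.0, 0.001, -1.0]]
ft_force: [0.4, -0.0, -0.6]
opening: 0.0853
finger_force: 0.0
```

```bash
sed -i 's/("core",0,.1)/("core",-.03,.12)/' off.py; python3 off.py s8; python3 - <<'E'
from h import *
c=imaging.capture("scene"); q=cloud(c).reshape(-1,3); hs=cv2.cvtColor(c["frame"],cv2.COLOR_RGB2HSV).reshape(-1,3)
m=(q[:,2]>.062)&(q[:,2]<.12)&(hs[:,1]>90)&(q[:,0]>.5)&(q[:,0]<.68)&(q[:,1]<.12)&(q[:,1]>-.05); k=q[m]
if len(k)>3: print("scene",len(k),k.min(0),k.max(0))
E
```

```text
core 201 [0.5851 0.0302 0.0663] [0.6159 0.0697 0.0986] ((600.748291015625, 50.35753631591797), (41.85240936279297, 32.16026306152344), 89.12511444091797)
scene 218 [0.58427886 0.03190476 0.06200376] [0.61881917 0.07571371 0.09994257]
```

View pics/s8.png

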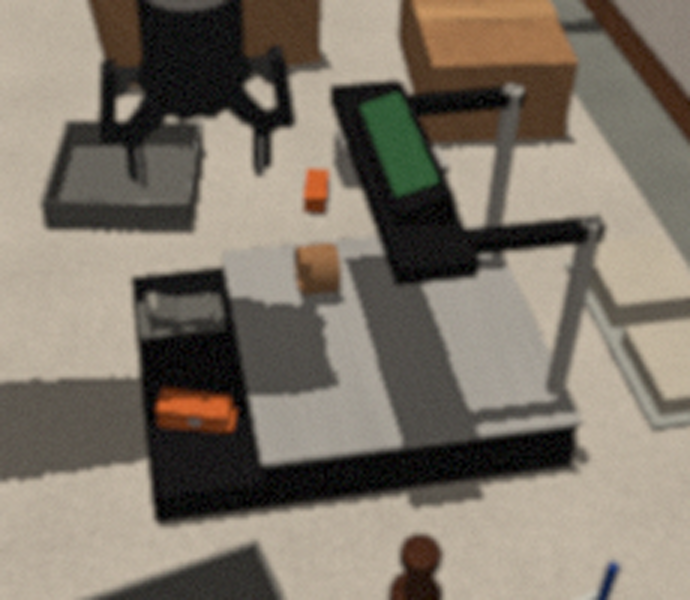

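Tube lies on its side at crop (318,270): x .584–.618, y centre ≈ .052, top .099. Pinch its near end with the jaws along y and draw it out.

Emit:
step_arm:
  xyz:
    - [10, 1, 10]
    - [20, 2, 20]
    - [30, 3, 20]
    - [40, 4, 20]
    - [50, 4, 20]
    - [56, 4, 20]
    - [56, 4, 20]
    - [56, 4, 20]
    - [56, 4, -20]
    - [56, 4, -70]
  yaw: [1.7, 3.4, 5.1, 6.8, 8.5, 10.2, 11.9, 13.6, 15, 15]
  gripper: [1, 1, 1, 1, 1, 1, 1, 1, 1, 1]
  force: 20

```text
t: 27.48
ee_pos: [0.561, 0.0517, 0.1265]
orientation: [[-1.0, -0.001, 0.003], [-0.001, 1.0, -0.0], [-0.003, -0.0, -1.0]]
ft_force: [-0.1, -0.0, 0.7]
opening: 0.0851
finger_force: 0.0
```

Emit:
step_arm:
  xyz:
    - [0, 0, -30]
    - [0, 0, -50]
    - [6, 0, -51]
    - [12, 0, -51]
    - [16, 0, -51]
    - [16, 0, -51]
  yaw: [0, 0, 0, 0, 0, 0]
  gripper: [1, 1, 1, 1, 1, 1]

```text
t: 28.22
ee_pos: [0.5773, 0.0517, 0.0774]
orientation: [[-1.0, -0.0, 0.002], [-0.0, 1.0, -0.0], [-0.002, -0.0, -1.0]]
ft_force: [0.8, 0.2, 0.4]
opening: 0.0854
finger_force: 0.0
```

```bash
python3 off.py; python3 - <<'E'
from h import *
c=imaging.capture("scene"); q=cloud(c).reshape(-1,3); hs=cv2.cvtColor(c["frame"],cv2.COLOR_RGB2HSV).reshape(-1,3)
m=(q[:,2]>.062)&(q[:,2]<.12)&(hs[:,1]>90)&(q[:,0]>.5)&(q[:,0]<.68)&(q[:,1]<.12)&(q[:,1]>-.05); k=q[m]
if len(k)>3: print("scene",len(k),k.min(0),k.max(0))
E
```

```text
core 88 [0.5946 0.0139 0.066 ] [0.6155 0.0521 0.1045] ((600.4127807617188, 16.942455291748047), (84.87873840332031, 17.721172332763672), 67.47647857666016)
scene 217 [0.58489655 0.03166784 0.06204324] [0.61879508 0.07493455 0.09931466]
```

Tube unmoved between the fingers. Close, then draw back.

Emit:
step_arm:
  xyz:
    - [0, 0, 0]
    - [0, 0, 0]
    - [0, 0, 0]
    - [0, 0, 0]
    - [-6, 0, 1]
    - [-14, 0, 1]
    - [-22, 0, 1]
    - [-30, 0, 1]
    - [-30, 0, 1]
  yaw: [0, 0, 0, 0, 0, 0, 0, 0, 0]
  gripper: [-1, -1, -1, -1, -1, -1, -1, -1, -1]

```text
t: 29.45
ee_pos: [0.5451, 0.0518, 0.077]
orientation: [[-1.0, -0.001, -0.0], [-0.001, 1.0, -0.0], [0.0, -0.0, -1.0]]
ft_force: [0.9, -0.5, 0.1]
opening: 0.0416
finger_force: 20.3
```

```bash
python3 off.py; python3 - <<'E'
from h import *
c=imaging.capture("scene"); q=cloud(c).reshape(-1,3); hs=cv2.cvtColor(c["frame"],cv2.COLOR_RGB2HSV).reshape(-1,3)
m=(q[:,2]>.062)&(q[:,2]<.12)&(hs[:,1]>90)&(q[:,0]>.5)&(q[:,0]<.68)&(q[:,1]<.12)&(q[:,1]>-.05); k=q[m]
if len(k)>3: print("scene",len(k),k.min(0),k.max(0))
E
```

```text
core 135 [ 0.5568 -0.0092  0.0673] [0.585  0.0536 0.1302] ((569.3901977539062, 20.696212768554688), (70.78390502929688, 24.85334014892578), 69.31829071044922)
scene 46 [0.57304165 0.03201134 0.06209536] [0.5889983  0.07291471 0.08419296]
```

Drawn out. Regrasp deeper.

Emit:
step_arm:
  xyz:
    - [0, 0, 0]
    - [0, 0, 0]
    - [10, 0, 0]
    - [20, 0, 0]
    - [23, 0, 0]
    - [23, 0, 0]
    - [23, 0, 0]
    - [23, 0, 0]
    - [23, 0, 0]
    - [15, 0, 40]
  yaw: [0, 0, 0, 0, 0, 0, 0, 0, 0, 0]
  gripper: [0.6, 0.6, 0.6, 0.6, 0.6, -1, -1, -1, -1, -1]

```text
t: 30.8
ee_pos: [0.5577, 0.0518, 0.1132]
orientation: [[-1.0, -0.0, -0.009], [-0.0, 1.0, 0.0], [0.009, 0.0, -1.0]]
ft_force: [-0.3, 0.6, 0.2]
opening: 0.0437
finger_force: 20.5
```

```bash
python3 off.py
```

```text
core 38 [0.5439 0.0272 0.0953] [0.5729 0.0658 0.1339] ((550.1290283203125, 40.68058776855469), (24.175569534301758, 47.31468200683594), 37.812522888183594)
```

Emit:
step_arm:
  xyz:
    - [-20, -30, 50]
    - [-40, -80, 90]
    - [-60, -135, 93]
    - [-80, -190, 93]
    - [-95, -245, 93]
    - [-110, -300, 93]
    - [-115, -355, 93]
    - [-115, -394, 93]
    - [-115, -394, 60]
    - [-115, -394, 28]
  yaw: [0, 0, 0, 0, 0, 0, 0, 0, 0, 0]
  gripper: [-1, -1, -1, -1, -1, -1, -1, -1, -1, -1]

```text
t: 32.1
ee_pos: [0.446, -0.3434, 0.1445]
orientation: [[-1.0, 0.001, 0.001], [0.001, 1.0, -0.001], [-0.001, -0.001, -1.0]]
ft_force: [0.1, -0.8, 0.1]
opening: 0.044
finger_force: 20.6
```

Emit:
step_arm:
  xyz:
    - [0, 0, -5]
    - [0, 0, -5]
    - [0, 0, -5]
    - [0, 0, 60]
    - [0, 0, 110]
    - [0, 50, 120]
    - [0, 100, 120]
  yaw: [0, 0, 0, 0, 0, 0, 0]
  gripper: [-1, 0.5, 0.5, 0.5, 0.5, -1, -1]

```text
t: 32.98
ee_pos: [0.4473, -0.2425, 0.2694]
orientation: [[-1.0, 0.001, 0.007], [0.001, 1.0, -0.004], [-0.007, -0.004, -1.0]]
ft_force: [0.5, -0.6, 0.2]
opening: 0.0282
finger_force: 0.0
```

```bash
python3 - <<'E'
from h import *
c=imaging.capture("side"); save("bin",cv2.resize(c["frame"][80:400,200:420],None,fx=1.8,fy=1.8)); q=cloud(c).reshape(-1,3); hs=cv2.cvtColor(c["frame"],cv2.COLOR_RGB2HSV).reshape(-1,3)
m=(hs[:,1]>90)&(hs[:,2]>40)&(q[:,0]>.36)&(q[:,0]<.54)&(q[:,1]<-.25)&(q[:,1]>-.43)&(q[:,2]<.15); k=q[m]
print(len(k),k.min(0),k.max(0))
# rocker: grey points on ledge
for n in("side","scene"):
    c=imaging.capture(n); q=cloud(c).reshape(-1,3)
    m=(q[:,0]>.43)&(q[:,0]<.518)&(q[:,1]>.02)&(q[:,1]<.1)&(q[:,2]>.041)&(q[:,2]<.07); k=q[m]
    print(n,len(k),np.percentile(k,[2,98],axis=0).round(4).tolist())
    for a in np.arange(.44,.52,.01):
        b=k[(k[:,0]>=a)&(k[:,0]<a+.01)]
        if len(b): print("%.2f"%a,len(b),np.median(b,0).round(4), b[:,1].min().round(3),b[:,1].max().round(3))
E
```

```text
1082 [ 0.37690507 -0.37051921  0.00080061] [ 0.49747523 -0.31343104  0.04040564]
side 135 [[0.4698, 0.0385, 0.0418], [0.5071, 0.0698, 0.0489]]
0.46 4 [0.4694 0.0472 0.0476] 0.04 0.058
0.47 37 [0.4751 0.0518 0.0464] 0.038 0.07
0.48 34 [0.4849 0.0531 0.0454] 0.039 0.071
0.49 31 [0.4951 0.0508 0.0455] 0.039 0.07
0.50 29 [0.5036 0.0541 0.0456] 0.038 0.068
scene 88 [[0.4511, 0.0425, 0.0475], [0.4707, 0.0716, 0.0609]]
0.44 1 [0.4496 0.0602 0.0543] 0.06 0.06
0.45 40 [0.4568 0.0566 0.0537] 0.042 0.072
0.46 41 [0.465  0.0563 0.0505] 0.043 0.072
0.47 6 [0.4706 0.0591 0.0492] 0.051 0.07
```

View pics/bin.png

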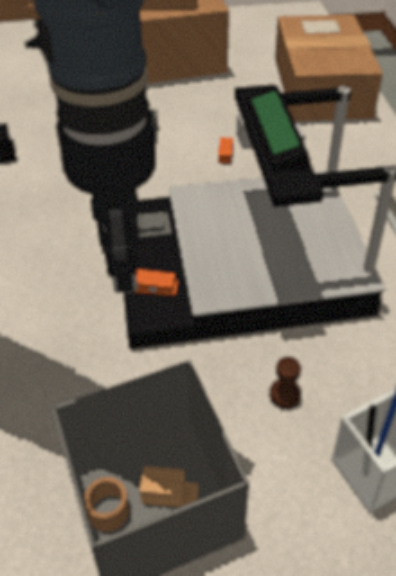

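The bin view shows the tube (crop 107,505) and offcut (168,487) both on the bin's floor. Now the rocker (press point ≈ (.456, .055), top .055).

Emit:
step_arm:
  xyz:
    - [4, 60, 0]
    - [9, 120, 0]
    - [9, 180, 0]
    - [9, 240, -20]
    - [9, 290, -70]
    - [9, 298, -125]
    - [9, 298, -175]
    - [9, 298, -185]
    - [9, 298, -185]
  yaw: [0, 0, 0, 0, 0, 0, 0, 0, 0]
  gripper: [-1, -1, -1, -1, -1, -1, -1, -1, -1]

```text
t: 34.25
ee_pos: [0.4558, 0.0551, 0.0811]
orientation: [[-1.0, 0.0, 0.001], [0.0, 1.0, -0.0], [-0.001, -0.0, -1.0]]
ft_force: [-0.4, 0.3, -0.8]
opening: 0.0001
finger_force: 0.0
```

Emit:
step_arm:
  xyz:
    - [0, 0, -4]
    - [0, 0, -8]
    - [0, 0, -12]
    - [0, 0, -15]
    - [0, 0, -16]
    - [0, 0, -16]
  yaw: [0, 0, 0, 0, 0, 0]
  gripper: [-1, -1, -1, -1, -1, -1]

```text
t: 35.0
ee_pos: [0.4554, 0.0554, 0.0651]
orientation: [[-1.0, -0.0, 0.001], [-0.0, 1.0, -0.001], [-0.001, -0.001, -1.0]]
ft_force: [-1.9, -1.5, 5.2]
opening: 0.0002
finger_force: 2.7
```

Emit:
step_arm:
  xyz:
    - [0, 0, -1]
    - [0, 0, -2]
    - [0, 0, -2]
    - [0, 0, 20]
    - [0, 0, 70]
    - [0, -40, 130]
    - [0, -90, 150]
    - [-20, -140, 150]
    - [-20, -140, 150]
  yaw: [0, 0, 0, 0, 0, 0, 0, 0, 0]
  gripper: [-1, -1, -1, -1, -1, -1, -1, -1, -1]

```text
t: 36.12
ee_pos: [0.4344, -0.087, 0.2144]
orientation: [[-1.0, 0.005, 0.001], [0.005, 1.0, -0.001], [-0.001, -0.001, -1.0]]
ft_force: [0.4, -0.1, -1.2]
opening: 0.0002
finger_force: 0.0
```

```bash
python3 - <<'E'
from h import *
for n in("side","scene"):
    c=imaging.capture(n); q=cloud(c).reshape(-1,3)
    m=(q[:,0]>.43)&(q[:,0]<.518)&(q[:,1]>.02)&(q[:,1]<.1)&(q[:,2]>.041)&(q[:,2]<.08); k=q[m]
    for a in np.arange(.44,.52,.01):
        b=k[(k[:,0]>=a)&(k[:,0]<a+.01)]
        if len(b)>3: print(n,"%.2f"%a,len(b),np.median(b,0).round(4))
E
```

```text
side 0.45 32 [0.4554 0.0506 0.0453]
side 0.46 33 [0.465  0.053  0.0453]
side 0.47 32 [0.4753 0.0547 0.0446]
side 0.48 34 [0.485  0.0527 0.047 ]
side 0.49 38 [0.4951 0.0497 0.0516]
side 0.50 29 [0.5036 0.0507 0.0542]
scene 0.45 37 [0.4549 0.0584 0.0454]
scene 0.46 25 [0.4645 0.0538 0.0453]
```

The near wing now lies level (.0453) with the far wing up, so the rocker is on and the arm is clear.

```bash
python3 -c "
from plant import manip
print(manip.finish_job())"
```

```text
the job is handed in; nothing more can be done
None
```

The job is handed in: both scraps are in the waste bin and the rocker was then pressed on, with no sign in the force readings or images of the display bar being knocked or the stamp moved. The hand-in gave no verdict, and I did not re-measure the other bystanders.

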